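# Turn the rinsed well plate over on the drying stand

### The arm

A 6-joint arm with a two-finger parallel gripper is mounted at the origin on the work surface; the furniture and walls round the work are solid. World frame = base frame: x ahead of the robot, y to its left, z up, the work surface at z = 0. Lengths are in m, angles in degrees, forces in N, time in s.
With the tool pointing down it reaches from about 0.325 to 1 m from the base axis. Payload 5.1 kg.
Tool frame: the origin (TCP) lies between the finger pads; the fingertips stand 25 mm ahead of it and the grasp point (between the pads) lies 6 mm ahead of it; z points along the fingers, x is the direction in which the jaws open and shut, and the axes are right-handed (so a half turn about z gives the same grasp; the last joint's range is limited). The gripper opens to 85 mm and grips with 20 to 120 N. Pads are 22 mm wide; open, the fingers measure 114 mm over their backs; the gripper's body (76 mm by 85 mm) begins 54 mm behind the grasp point. The pads swing forward as they close: fully open they stand 13 mm farther back than shut.
Start: joints at [62.876, 7.093, 94.555, -0, 78.352, -4.733], TCP at [0.248, 0.601, 0.256] pointing down, gripper open.
Joint ranges: [-149.61, 149.61], [-58.7, 133.49], [1.44, 155.28], [-77.14, 257.14], [18.33, 153.61], [-166.67, 166.67]. Speed limits (degrees/s): [147.25, 147.25, 180, 180, 180, 180].

### API

Orientations are given as [roll, pitch, yaw] about the fixed x, y, z axes, in that order (R = Rz(yaw) Ry(pitch) Rx(roll)).
In Python, from plant import status, vision, finish_job, search_frame, regions_of, spot_point gives the robot as it stands. The module is installed in compiled form; this text tells all that it offers.
- The arm moves only by the tool step_arm, never from a script. Its argument "rows" is a list that holds one entry, the list of rows, each a list of 6 numbers: the shift along the tool's x, y, z in m, then the turn, a rotation vector about the tool's x, y, z in rad. In form: [[[tx, ty, tz, rx, ry, rz], ...]]. A call has 1 to 20 rows; each row shifts and turns the commanded pose from where the row before left it, along the tool's axes as they then stand; what a row does not reach is not made up. A row lasts 1/10 s, in which the tool goes at most 50 mm and 8.59 degrees, less where a joint would pass 70% of its speed; a pose out of reach is approached as far as the arm can. A call is refused whole if a number of a shift passes 0.05 or a number of a turn 0.15, either way. A call with a gripper value outside its range is refused whole. "claw" is the gripper command: -1 is shut, 1 is fully open, values between are in proportion, set as the call begins (left out, the last holds). The fingers move at their own pace and stop on an object; "force" is the grip in N (left out, the last holds). Time passes only in rows, so rows that do not move let the fingers close. It gives the time, the measured TCP pose, the force and the opening at its end, in the units of the state.
- status.sense(): the state, without advancing time (a new reading comes with each control period).
- vision.camera(name): name is "scene" or "top"; returns a dict with "img" (400x640x3 uint8, blue, green, red), "fx", "fy", "cx", "cy" (pixels), "position" and "attitude" of the camera in the world. Camera axes: x right, y up, looking along -z (the intrinsics and any distortion apply to the point x, -y, -z); pixel columns grow to the right and rows downward; lengths in m; the calibration is good to about 2 mm. A picture is of the moment at which its call begins. There is no depth.
- finish_job(): hands the job in, once; it reports no verdict.
Trained networks look in a picture, given as the dict that the camera call returned (one of the last four; its "shot" number tells which), for a name from the list of things; names that differ only in an ending like _2 or _b are one class to them, and where a whole thing is asked for, a point or a joint stands for the part that bears it (a point fixed in the world has none). Each returns a list of dicts, best first, with "p" (0 to 1); they miss things now and then, are a little off and sometimes report something else, mostly with a low value. They report only what shows in the picture. A call takes as long as a camera call. They do not tell look-alikes from the thing itself.
- search_frame(query, picture): "rect" ([left, top, right, bottom] in pixels, round what is visible of it).
- regions_of(query, picture): "mask" (400x640 bool, what is visible of it) and "rect" ([left, top, right, bottom] in pixels, round what is visible of it).
- spot_point(query, picture): "pixel" ([column, row] in pixels: a listed point, or the origin of a listed thing).
The state is a dict: "time": time; "joint_positions": joint angles; "dq": joint speeds; "joint_efforts": joint torques, N m; "ee_pos": TCP position; "orientation": TCP orientation; "wrist_force": force on the tool from outside, world axes, zero at the start; "torque": the same for the moment, N m; "opening": finger opening in m.
Only numpy, scipy, OpenCV 4.12 (cv2) and the standard library are available. Lean on these libraries where they do the work, as an engineer would, in place of code of your own. Each camera call takes 0.05 s, during which the arm holds its last target. There are 200 camera calls.

### The job

The rinsed 96-well plate lies wells-up on the blue drying stand and must dry wells-down. Without picking it up, gently push it with the fingertips up the sloping backstop until it stands leaning there, then reach over the backstop and push its upper edge back from behind so that it flips over and lies flat, upside down, on the board. Leave the bottle, marker pen, timer and everything else on the bench alone.

Things in the scene. Friction and masses are not known exactly. Their poses are not given: they have to be found in the camera images.
- stand: Blue drying stand, fixed. Board 220 (x) x 200 (y) x 8 mm with thin dark drain grooves, its top 8 mm above the bench, spanning x -115 to +105 mm from the origin, which lies on the bench, centred in y. The x axis points up the board to the backstop, which runs along y over the whole width: a concave slope ending in an upright wall. Behind the wall is open bench.
- ramp_foot (a point): Foot of the slope, level with the board's top: x = +50 mm of the stand, mid-width; axes as the stand's. The slope's outline from here (mm ahead, mm up): 24, 20; 34, 32; 41, 44; 44, 52 (its top). Before the foot, from 14 mm to 4 mm short of it, runs a drip channel 3 mm deep over the whole width; it keeps the leaning plate's lower edge from sliding back.
- backstop_top (a point): Middle of the top edge of the backstop, 60 mm above the bench (52 mm over the board); the edge is 7 mm thick (x = +94 to +101 mm of the stand) and the back falls upright to the board; axes as the stand's.
- plate: Whitish 96-well plate, 55 g, flat block 86 (x) x 128 (y) x 14 mm. Origin: centre of its underside; z comes out of the wells (up at the start). It starts flat on the board, its long sides roughly along the backstop. With its near edge in the drip channel at the slope's foot it leans on the backstop at about 50 degrees, rests there and stands 10 (underside) to 19 mm above it.
- edge_a (a point): Middle of the plate's long side at its +x end, half way through the thickness.
- edge_b (a point): Middle of the plate's long side at its -x end, half way through the thickness.
- bottle: Small media bottle with an orange cap, 56 mm across, 111 mm tall, beside the stand on its +y side, loose; origin under its centre. Leave alone.
- marker: White marker pen with a blue cap, 128 mm long, 13 mm thick, lying beside the stand on its -y side, loose; origin under its middle. Leave alone.
- timer: White bench timer 68x62x18 mm, loose, far left; origin under its centre. Leave alone.
Things that resemble listed ones, but are neither listed nor needed, are in the scene too. There is more than one size of the plate; the one meant has the size given above.

How it is judged (in metres and radians):
On the way:
1. the plate stands leaning against the backstop, its lower edge near the foot of the slope (angle between plate's own z axis and vertical between 0.7 and 1.5 rad and x of plate in the frame of stand above 0.055 m), for 0.2 s.
At the end, for the whole second after the job is handed in: The plate lies still, upside down and flat to within 0.1 rad, on the board: its centre between 75 mm in front of and 30 mm behind the stand's origin and within 40 mm of its middle line (angle between plate's own z axis and vertical above 3.04 rad and x of plate in the frame of stand between -0.075 and 0.03 m and y of plate in the frame of stand between -0.04 and 0.04 m and z of plate in the frame of stand below 0.028 m and linear speed of plate below 0.02 m/s); the robot touches nothing.
It fails at once if the plate is lifted: both long sides more than 35 mm above the bench (height (world z) of each of edge_a, edge_b above 0.035 m).
It fails at once if the plate is squeezed or pushed harder than 35 N (contact force between the fingers and plate above 35 N).
It fails at once if the bottle, marker or timer is moved more than 15 mm (distance of any of bottle, marker, timer from where it was at the start of the episode above 0.015 m).
It also fails if it takes over 58 s, if anything falls off the work surface, if the arm or the gripper's body presses on something with over 40 N, if the wrist force passes 120 N, or if a joint passes its speed limit or range.

## Working session

There is one attempt and no reset: what is moved stays moved. The work goes in short steps, Python scripts to look and compute and a tool call to move; the robot and the scene stay as the last step left them, time stands still between calls to the robot, and variables do not carry over. Pictures are saved under pics/ and viewed, about 8 in all and at most 12, crops included, and the job is handed in when it is done.

Besides the shell and the picture viewer there is one more tool, called after "Request:" by a JSON object that holds its "api" and its "payload", one argument or row to a line. step_arm: Moves the arm, as the interface text tells. Its arguments: {"type":"object","properties":{"rows":{"type":"array","items":{"type":"array","items":{"type":"array","items":{"type":"number"}}}},"claw":{"type":"number"},"force":{"type":"number"}},"required":["rows"]}

```bash
mkdir -p pics
cat > h.py <<'E'
import numpy as np, cv2
from scipy.spatial.transform import Rotation as R
from plant import status, vision, finish_job, search_frame, regions_of, spot_point
def rot(a):
    a=np.array(a,float)
    if a.shape==(3,3): return a
    if a.size==4: return R.from_quat(a).as_matrix()
    return R.from_euler('xyz',a,degrees=True).as_matrix()
def ray(p,px):
    d=np.array([(px[0]-p['cx'])/p['fx'],-(px[1]-p['cy'])/p['fy'],-1.])
    return rot(p['attitude'])@d
def at_z(p,px,z):
    d=ray(p,px);o=np.array(p['position']);return o+d*(z-o[2])/d[2]
def proj(p,X):
    c=rot(p['attitude']).T@(np.array(X)-np.array(p['position']))
    return p['cx']+p['fx']*c[0]/-c[2], p['cy']-p['fy']*c[1]/-c[2]
E
python3 - <<'E'
from h import *
print(status.sense())
for n in ['scene','top']:
    p=vision.camera(n);print({k:v for k,v in p.items() if k!='img'})
    cv2.imwrite(f'pics/{n}0.png',p['img'])
    for q in ['stand','ramp_foot','backstop_top','plate','edge_a','edge_b','bottle','marker','timer']:
        for r in spot_point(q,p)[:3]: print(n,q,np.round(r['pixel'],1),round(r['p'],2),np.round(at_z(p,r['pixel'],{'backstop_top':.06,'stand':0,'ramp_foot':.008,'plate':.008,'edge_a':.015,'edge_b':.015}.get(q,0)),3))
E
```

```text
{'time': 0.0, 'joint_positions': array([ 6.28743243e+01,  7.13426278e+00,  9.46341951e+01,  1.49735180e-03,
        7.83499532e+01, -4.73072618e+00]), 'dq': array([ 0.04131279,  0.03437037, -0.02912849, -0.06160558,  0.02507459,
       -0.0008454 ]), 'joint_efforts': array([-6.06869871e-04, -4.23631096e+01, -3.65440965e+01, -5.09966469e-05,
        6.93830676e-03,  1.11771089e-05]), 'ee_pos': array([0.24739161, 0.60048425, 0.25504312]), 'orientation': array([-1.79988773e+02,  1.17886838e-01,  6.76047582e+01]), 'wrist_force': array([-0.5562747 ,  0.19200241,  0.0454701 ]), 'torque': array([-0.00302039,  0.01982275, -0.00167121]), 'opening': 0.08550386924820702}
{'fx': 373.4931266725287, 'fy': 373.4931266725287, 'cx': 320.16710848729116, 'cy': 198.7354702699148, 'position': array([ 0.0364003 , -0.6930478 ,  0.52669531]), 'attitude': array([ 65.63764202,   0.44108179, -30.83135454]), 'shot': 1}
scene stand [354.6 242.3] 0.55 [0.562 0.012 0.   ]
scene ramp_foot [368.8 230. ] 0.88 [0.627 0.035 0.008]
scene backstop_top [378.  208.9] 0.79 [0.666 0.047 0.06 ]
scene plate [441.6 254. ] 0.83 
[... 847 characters left out ...]
356.9 163.9] 0.85 [0.618 0.031 0.008]
top backstop_top [355.3 141.2] 0.73 [0.665 0.038 0.06 ]
top plate [361.7 196.2] 0.94 [0.532 0.021 0.008]
top plate [315.5 282.7] 0.85 [0.313 0.142 0.008]
top plate [423.9 131.3] 0.73 [ 0.705 -0.148  0.008]
top edge_a [318.6 270. ] 0.79 [0.344 0.134 0.015]
top edge_a [364.9 211.8] 0.62 [0.491 0.014 0.015]
top edge_a [416.3 142.2] 0.59 [ 0.673 -0.125  0.015]
top edge_b [318.6 270. ] 0.79 [0.344 0.134 0.015]
top edge_b [364.9 211.8] 0.62 [0.491 0.014 0.015]
top edge_b [416.3 142.2] 0.59 [ 0.673 -0.125  0.015]
top bottle [297.3 201.3] 0.74 [0.522 0.187 0.   ]
top marker [414.4 191.2] 0.6 [ 0.546 -0.118  0.   ]
top timer [211.4 229.1] 0.73 [0.452 0.409 0.   ]
```

View pics/scene0.png

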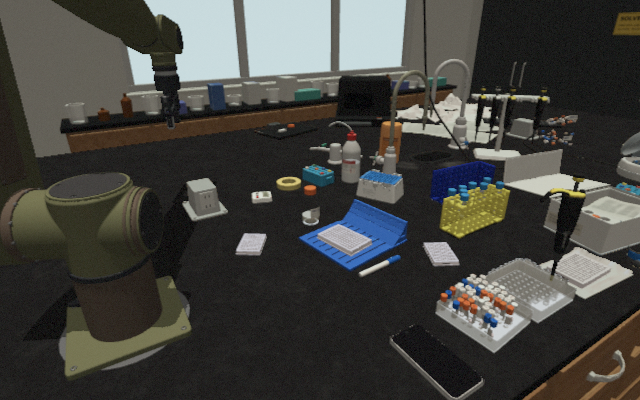

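View pics/top0.png

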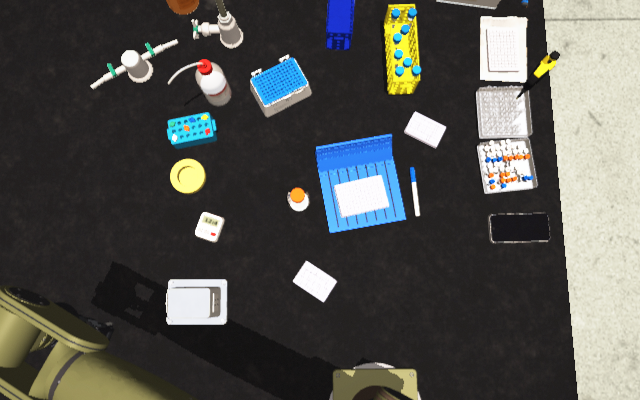

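The scene view has the blue stand near (355,238), with the plate on it, the marker at (380,266) and the bottle at (310,212). In the top view the stand is at (360,183), the plate at (361,196), the bottle at (298,199) and the marker at (415,191). I'll get precise poses next.

Run:
```python
from h import *
p=vision.camera('top')
for q,z in [('plate',.022),('stand',.008)]:
    for r in regions_of(q,p)[:3]:
        m=r['mask'].astype(np.uint8)
        cnt=max(cv2.findContours(m,0,2)[0],key=cv2.contourArea)
        W=np.array([at_z(p,c[0],z)[:2] for c in cnt],np.float32)
        rr=cv2.minAreaRect(W*1000); print(q,round(r['p'],2),r['rect'],np.round(rr[0],1),np.round(rr[1],1),round(rr[2],1))
        print(np.round(cv2.boxPoints(rr),0).tolist(), np.round(cv2.boxPoints(cv2.minAreaRect(cnt)),1).tolist())
c=p['img'][115:245,270:440];cv2.imwrite('pics/c1.png',cv2.resize(c,None,fx=4.5,fy=4.5,interpolation=cv2.INTER_CUBIC))
```

```text
plate 0.97 [296.4, 264.7, 335.6, 299.6] [318.5 146. ] [92.3 62.3] 55.9
[[267.0, 125.0], [318.0, 90.0], [370.0, 167.0], [319.0, 202.0]] [[291.5, 280.70001220703125], [305.5, 259.70001220703125], [336.5, 280.29998779296875], [322.5, 301.29998779296875]]
plate 0.94 [334.9, 177.3, 390.6, 217.6] [533.   23.8] [ 86.  125.3] 12.7
[[477.0, 76.0], [505.0, -47.0], [589.0, -28.0], [561.0, 94.0]] [[333.20001220703125, 184.6999969482422], [380.5, 172.89999389648438], [388.6000061035156, 205.39999389648438], [341.29998779296875, 217.1999969482422]]
plate 0.62 [402.9, 111.2, 444.9, 149.9] [ 707.7 -146.1] [95.2 63.6] 61.7
[[657.0, -173.0], [713.0, -203.0], [758.0, -119.0], [702.0, -89.0]] [[402.6000061035156, 130.8000030517578], [413.0, 110.0], [445.79998779296875, 126.4000015258789], [435.3999938964844, 147.1999969482422]]
stand 0.56 [314.9, 134.2, 404.8, 231.8] [570.4  24.1] [231.4 207.4] 8.9
[[440.0, 109.0], [472.0, -96.0], [701.0, -60.0], [669.0, 144.0]] [[313.3999938964844, 145.89999389648438], [390.79998779296875, 132.6999969482422], [405.5, 219.10000610351562], [328.1000061035156, 232.3000030517578]]
```

View pics/c1.png

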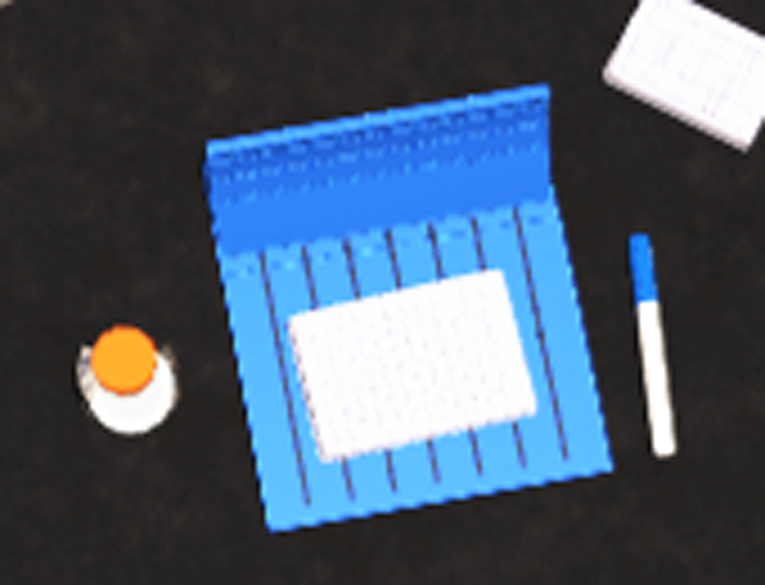

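Run:
```python
from h import *
from scipy.optimize import least_squares
p=vision.camera('top')
k=lambda u,v:np.array([270+u/4.5-.4,115+v/4.5-.4])
obs=[((-.115,.1,.008),k(270,531)),((-.115,-.1,.008),k(613,470)),((.101,.1,.06),k(207,143)),((.101,-.1,.06),k(550,85))]
def T(s,X):
    c,n=np.cos(s[2]),np.sin(s[2]);return (s[0]+c*X[0]-n*X[1],s[1]+n*X[0]+c*X[1],X[2])
f=lambda s:np.concatenate([np.array(proj(p,T(s,X)))-o for X,o in obs])
s=least_squares(f,[.565,.025,.15]);print(s.x,np.degrees(s.x[2]),s.fun.round(1))
c,n=np.cos(s.x[2]),np.sin(s.x[2])
pw=np.array([[k(290,317)],[k(500,270)],[k(535,412)],[k(324,462)]])
for q in pw:
    w=at_z(p,q[0],.022);d=w[:2]-s.x[:2];print(w.round(4),'stand',(c*d[0]+n*d[1]).round(4),(-n*d[0]+c*d[1]).round(4))
```

```text
[0.56852731 0.02542262 0.16336597] 9.360180341742801 [-0.2  0.   0.2  0.1 -0.8  0.1  0.8 -0.3]
[0.5598 0.0921 0.022 ] stand 0.0023 0.0672
[ 0.5859 -0.0285  0.022 ] stand 0.0084 -0.0561
[ 0.5035 -0.0458  0.022 ] stand -0.0757 -0.0597
[0.4763 0.0743 0.022 ] stand -0.0831 0.0632
```

Request:
{"api": "step_arm", "payload": {
  "rows": [
    [[0, 0, 0, 0, 0, -0.0693], [0, 0, 0, 0, 0, -0.0693], [0, 0, 0, 0, 0, -0.0693], [0, 0, 0, 0, 0, -0.0693], [0, 0, 0, 0, 0, -0.0693], [0, 0, 0, 0, 0, -0.0693], [0, 0, 0, 0, 0, -0.0693], [0, 0, 0, 0, 0, -0.0693], [-0.04, 0.007, 0, 0, 0, 0], [-0.04, 0.007, 0, 0, 0, 0], [-0.04, 0.007, 0, 0, 0, 0], [-0.04, 0.007, 0, 0, 0, 0], [-0.04, 0.007, 0, 0, 0, 0], [-0.04, 0.007, 0, 0, 0, 0], [-0.04, 0.007, 0, 0, 0, 0], [-0.04, 0.007, 0, 0, 0, 0], [-0.04, 0.007, 0, 0, 0, 0], [-0.04, 0.007, 0, 0, 0, 0], [-0.04, 0.007, 0, 0, 0, 0], [-0.04, 0.007, 0, 0, 0, 0]]
  ],
  "claw": 0.2
}}

```text
time: 3.2
ee_pos: [0.4089, 0.1395, 0.2567]
orientation: [179.9, -0.0, 99.4]
wrist_force: [1.2, -0.0, 1.2]
opening: 0.0515
```

```bash
cat >> h.py <<'E'
S=np.array([.5685,.0254]);A=np.radians(9.36)
def st(w):
    d=np.array(w[:2])-S;return np.array([np.cos(A)*d[0]+np.sin(A)*d[1],-np.sin(A)*d[0]+np.cos(A)*d[1]])
def show():
    s=status.sense();print('t',round(s['time'],2),'stand xy',st(s['ee_pos']).round(4),'z',s['ee_pos'][2].round(4),'rpy',s['orientation'].round(2),'F',s['wrist_force'].round(1),'open',round(s['opening'],4))
E
python3 -c "
from h import *
show()"
```

```text
t 3.2 stand xy [-0.1389  0.1385] z 0.2567 rpy [179.94  -0.    99.39] F [ 1.2 -0.   1.2] open 0.0515
```

Request:
{"api": "step_arm", "payload": {
  "rows": [
    [[-0.034, 0.006, 0, 0, 0, 0], [-0.034, 0.006, 0, 0, 0, 0], [-0.034, 0.006, 0.02, 0, 0, 0], [-0.034, 0.006, 0.03, 0, 0, 0], [0, 0, 0.03, 0, 0, 0], [0, 0, 0.03, 0, 0, 0], [0, 0, 0.03, 0, 0, 0], [0, 0, 0.03, 0, 0, 0], [0, 0, 0.02, 0, 0, 0], [0, 0, 0.01, 0, 0, 0], [0, 0, 0, 0, 0, 0], [0, 0, 0, 0, 0, 0]]
  ]
}}

```text
time: 4.4
ee_pos: [0.4553, 0.0107, 0.0573]
orientation: [179.9, 0.0, 99.4]
wrist_force: [0.3, 0.1, 0.8]
opening: 0.0511
```

```bash
python3 -c "
from h import *
show()
p=vision.camera('scene');c=p['img'][180:290,280:430];cv2.imwrite('pics/c2.png',cv2.resize(c,None,fx=5,fy=5,interpolation=cv2.INTER_CUBIC))"
```

```text
t 4.4 stand xy [-0.1141  0.0039] z 0.0573 rpy [1.7992e+02 2.0000e-02 9.9380e+01] F [0.3 0.1 0.8] open 0.0511
```

View pics/c2.png

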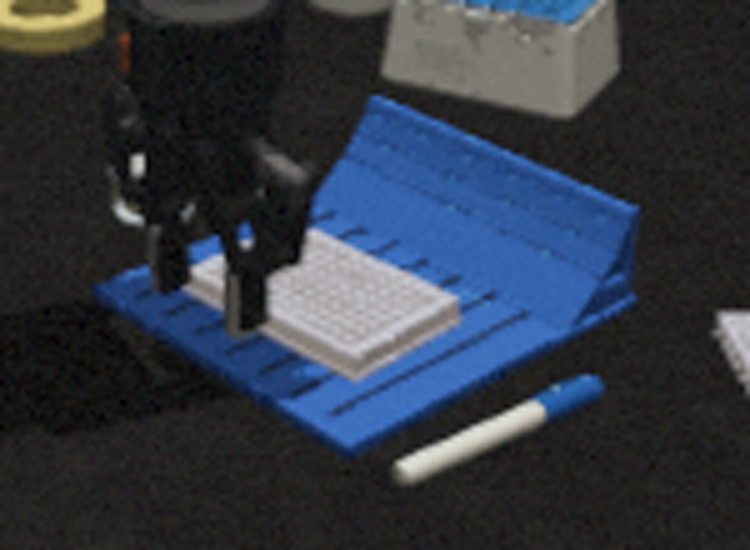

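The gripper is in front of the plate with both fingers over the board. The near fingertip's bottom is at crop (243,335). I'll use that to work out the tip height.

```bash
python3 -c "
from h import *
p=vision.camera('scene')
def w(sx,sy,z): return (S[0]+np.cos(A)*sx-np.sin(A)*sy,S[1]+np.sin(A)*sx+np.cos(A)*sy,z)
for z in (.03,.035,.04,.045):
  print(z,[np.round((np.array(proj(p,w(-.114+dx,.004-d,z)))-[280,180])*5) for dx,d in((-.011,.0255),(-.011,.04),(.011,.04))])"
```

```text
0.03 [array([223., 347.]), array([242., 358.]), array([275., 343.])]
0.035 [array([223., 338.]), array([242., 350.]), array([275., 334.])]
0.04 [array([223., 329.]), array([242., 341.]), array([275., 326.])]
0.045 [array([223., 320.]), array([242., 332.]), array([276., 317.])]
```

Request:
{"api": "step_arm", "payload": {
  "rows": [
    [[0, 0, 0.01, 0, 0, 0], [0, 0, 0.008, 0, 0, 0], [0, 0, 0.006, 0, 0, 0], [0, 0, 0.004, 0, 0, 0], [0, 0, 0, 0, 0, 0], [0, 0.006, 0, 0, 0, 0], [0, 0.006, 0, 0, 0, 0], [0, 0.006, 0, 0, 0, 0], [0, 0.006, 0, 0, 0, 0], [0, 0.006, 0, 0, 0, 0], [0, 0.006, 0, 0, 0, 0], [0, 0.006, 0, 0, 0, 0], [0, 0.006, 0, 0, 0, 0], [0, 0.006, 0, 0, 0, 0], [0, 0.006, 0, 0, 0, 0], [0, 0.006, 0, 0, 0, 0], [0, 0.006, 0, 0, 0, 0], [0, 0, 0, 0, 0, 0]]
  ]
}}

```text
time: 6.3
ee_pos: [0.5251, 0.0222, 0.0297]
orientation: [-179.8, 0.0, 99.4]
wrist_force: [-10.3, -1.8, 16.4]
opening: 0.0511
```

```bash
python3 -c "
from h import *
show()
p=vision.camera('scene');c=p['img'][180:290,280:430];cv2.imwrite('pics/c3.png',cv2.resize(c,None,fx=5,fy=5,interpolation=cv2.INTER_CUBIC))"
```

```text
t 6.3 stand xy [-0.0433  0.0039] z 0.0297 rpy [-179.75    0.     99.41] F [-10.3  -1.8  16.4] open 0.0511
```

View pics/c3.png

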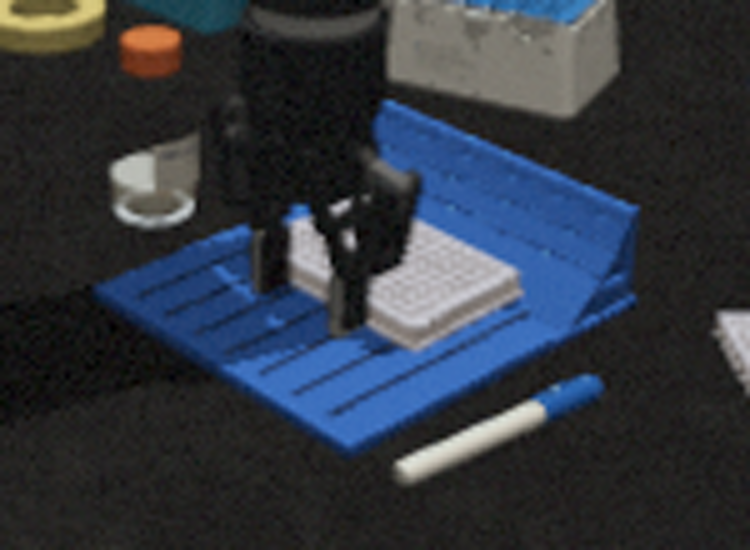

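The plate is being pushed squarely, but the 16 N upward force says the tips are rubbing the board. I'll raise 4 mm before going on.

Request:
{"api": "step_arm", "payload": {
  "rows": [
    [[0, 0, -0.004, 0, 0, 0], [0, 0, 0, 0, 0, 0], [0, 0, 0, 0, 0, 0]]
  ]
}}

```text
time: 6.65
ee_pos: [0.5253, 0.0225, 0.0318]
orientation: [-180.0, -0.0, 99.4]
wrist_force: [0.0, 0.0, -0.5]
opening: 0.051
```

Request:
{"api": "step_arm", "payload": {
  "rows": [
    [[0, 0.005, 0, 0, 0, 0], [0, 0.005, 0, 0, 0, 0], [0, 0.005, 0, 0, 0, 0], [0, 0.005, 0, 0, 0, 0], [0, 0.005, 0, 0, 0, 0], [0, 0.005, 0, 0, 0, 0], [0, 0, 0, 0, 0, 0]]
  ]
}}

```text
time: 7.35
ee_pos: [0.5561, 0.0275, 0.0325]
orientation: [179.9, 0.0, 99.4]
wrist_force: [0.1, -0.9, 0.5]
opening: 0.051
```

```bash
python3 -c "
from h import *
show()
p=vision.camera('scene');c=p['img'][180:290,280:430];cv2.imwrite('pics/c4.png',cv2.resize(c,None,fx=5,fy=5,interpolation=cv2.INTER_CUBIC))"
```

```text
t 7.35 stand xy [-0.0119  0.0041] z 0.0325 rpy [1.7994e+02 1.0000e-02 9.9380e+01] F [ 0.1 -0.9  0.5] open 0.051
```

View pics/c4.png

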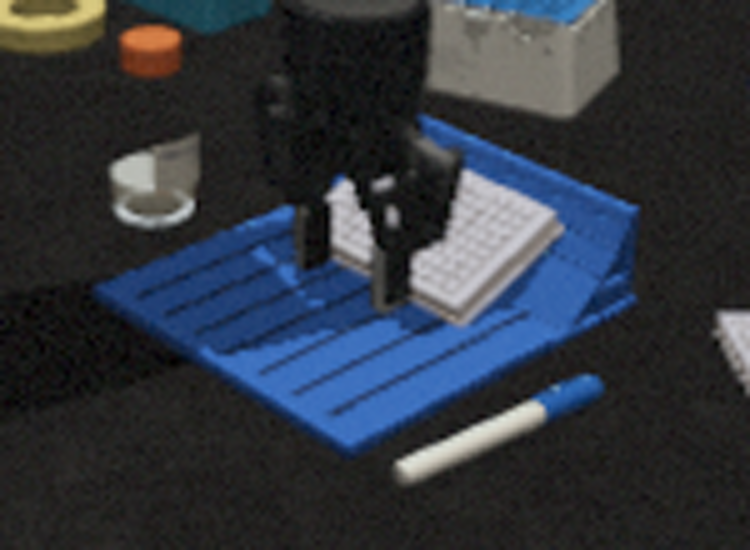

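Climbing at about 20° with very little force, so I'll push on to the channel, 1 mm lower.

Request:
{"api": "step_arm", "payload": {
  "rows": [
    [[0, 0.004, 0.0005, 0, 0, 0], [0, 0.004, 0.0005, 0, 0, 0], [0, 0.004, 0, 0, 0, 0], [0, 0.004, 0, 0, 0, 0], [0, 0.004, 0, 0, 0, 0], [0, 0.004, 0, 0, 0, 0], [0, 0.003, 0, 0, 0, 0], [0, 0.003, 0, 0, 0, 0], [0, 0, 0, 0, 0, 0], [0, 0, 0, 0, 0, 0]]
  ]
}}

```text
time: 8.4
ee_pos: [0.5849, 0.0323, 0.0314]
orientation: [180.0, 0.0, 99.4]
wrist_force: [-0.0, 0.9, 0.2]
opening: 0.0507
```

```bash
python3 -c "
from h import *
show()
p=vision.camera('scene');c=p['img'][180:290,280:430];cv2.imwrite('pics/c5.png',cv2.resize(c,None,fx=5,fy=5,interpolation=cv2.INTER_CUBIC))"
```

```text
t 8.4 stand xy [0.0173 0.0041] z 0.0314 rpy [179.98   0.    99.37] F [-0.   0.9  0.2] open 0.0507
```

View pics/c5.png

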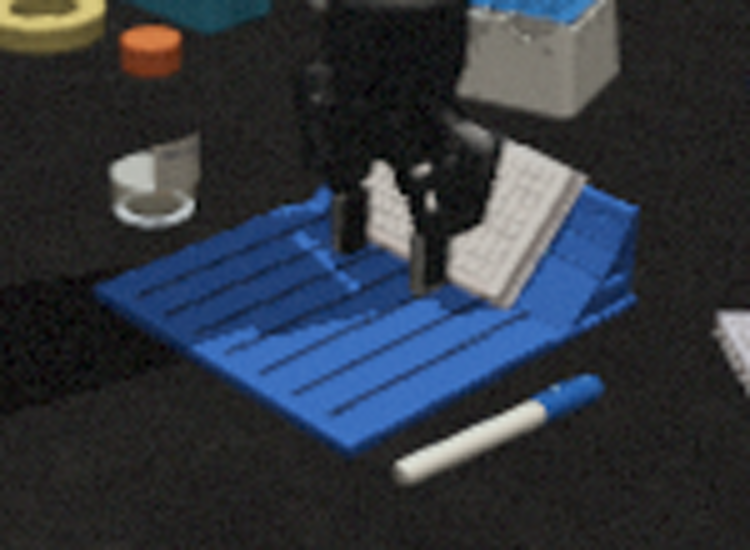

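```bash
cat >> h.py <<'E'
def w(sx,sy,z): return (S[0]+np.cos(A)*sx-np.sin(A)*sy,S[1]+np.sin(A)*sx+np.cos(A)*sy,z)
E
python3 -c "
from h import *
p=vision.camera('scene')
pr=lambda *a:np.round((np.array(proj(p,w(*a)))-[280,180])*5)
for x in (.03,.035,.04,.045):
  print(x,pr(x,-.061,.006))
for x,th in((.035,45),(.04,50),(.042,52)):
  t=np.radians(th);c,s=np.cos(t),np.sin(t)
  print(x,th,[pr(x+u*c-v*s,-.061,.006+u*s+v*c) for u,v in((0,0),(0,.014),(.086,0),(.086,.014))])
print(pr(.101,-.1,.06),pr(-.115,-.1,.008),pr(.101,.1,.06))"
```

```text
0.03 [490. 313.]
0.035 [497. 310.]
0.04 [503. 307.]
0.045 [509. 304.]
0.035 45 [array([497., 310.]), array([485., 300.]), array([578., 175.]), array([568., 164.])]
0.04 50 [array([503., 307.]), array([490., 299.]), array([578., 167.]), array([567., 158.])]
0.042 52 [array([505., 306.]), array([492., 299.]), array([578., 164.]), array([566., 156.])]
[641. 209.] [347. 446.] [374.  92.]
```

Request:
{"api": "step_arm", "payload": {
  "rows": [
    [[0, 0.001, 0, 0, 0, 0], [0, 0.001, 0, 0, 0, 0], [0, 0, 0, 0, 0, 0], [0, -0.003, 0, 0, 0, 0], [0, -0.004, 0, 0, 0, 0], [0, -0.008, 0, 0, 0, 0], [0, -0.015, 0, 0, 0, 0], [0, -0.02, 0, 0, 0, 0], [0, 0, -0.02, 0, 0, 0], [0, 0, -0.03, 0, 0, 0], [0, 0, -0.03, 0, 0, 0], [0, 0, -0.03, 0, 0, 0], [0, 0, -0.03, 0, 0, 0], [0, 0, -0.02, 0, 0, 0], [0, 0, 0, 0, 0, 0]]
  ]
}}

```text
time: 10.0
ee_pos: [0.5389, 0.0243, 0.1952]
orientation: [179.6, 0.1, 99.4]
wrist_force: [0.8, 0.2, -0.3]
opening: 0.0513
```

```bash
python3 -c "
from h import *
show()
p=vision.camera('scene');c=p['img'][160:270,290:440];cv2.imwrite('pics/c6.png',cv2.resize(c,None,fx=5,fy=5,interpolation=cv2.INTER_CUBIC))"
```

```text
t 10.0 stand xy [-0.0293  0.0037] z 0.1952 rpy [1.796e+02 9.000e-02 9.937e+01] F [ 0.8  0.2 -0.3] open 0.0513
```

View pics/c6.png

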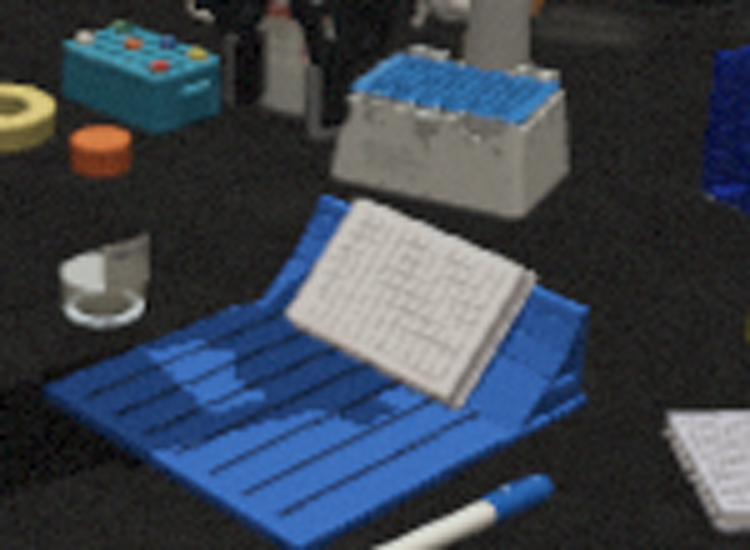

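The plate stays leaning on its own, lower edge in the channel at (460,405) in the crop. Next I go over the top and down behind the backstop.

Request:
{"api": "step_arm", "payload": {
  "rows": [
    [[0, 0.031, 0, 0, 0, 0], [0, 0.031, 0, 0, 0, 0], [0, 0.031, 0, 0, 0, 0], [0, 0.031, 0, 0, 0, 0], [0, 0.031, 0, 0, 0, 0], [0, 0, 0, 0, 0, 0], [0, 0, 0.02, 0, 0, 0], [0, 0, 0.02, 0, 0, 0], [0, 0, 0.02, 0, 0, 0], [0, 0, 0.02, 0, 0, 0], [0, 0, 0.02, 0, 0, 0], [0, 0, 0.008, 0, 0, 0], [0, 0, 0, 0, 0, 0], [0, 0, 0, 0, 0, 0], [0, 0, 0, 0, 0, 0]]
  ]
}}

```text
time: 11.55
ee_pos: [0.6911, 0.0497, 0.0848]
orientation: [179.9, 0.0, 99.4]
wrist_force: [0.5, 0.7, -0.1]
opening: 0.0516
```

```bash
python3 -c "
from h import *
show()
p=vision.camera('scene');c=p['img'][160:270,290:440];cv2.imwrite('pics/c7.png',cv2.resize(c,None,fx=5,fy=5,interpolation=cv2.INTER_CUBIC))"
```

```text
t 11.55 stand xy [0.1249 0.004 ] z 0.0848 rpy [1.7987e+02 2.0000e-02 9.9380e+01] F [ 0.5  0.7 -0.1] open 0.0516
```

View pics/c7.png

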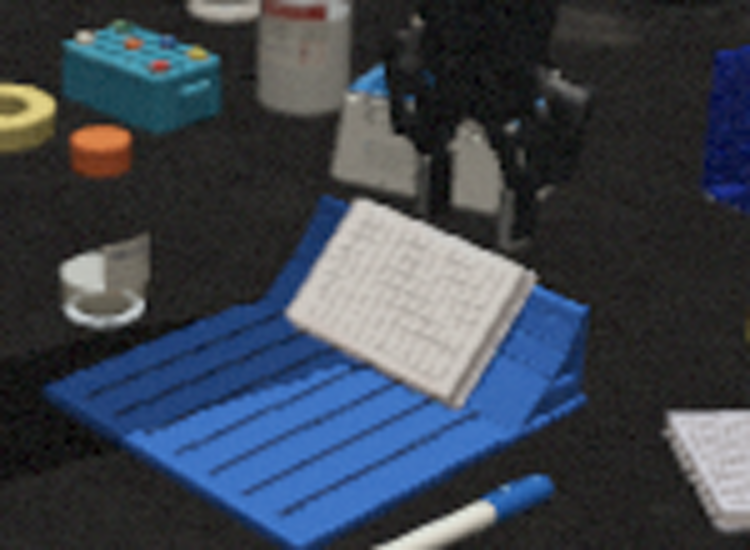

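Both fingers hang behind the upper edge, near tip at (515,245) in the crop. I'll start a slow push back.

Request:
{"api": "step_arm", "payload": {
  "rows": [
    [[0, -0.004, 0, 0, 0, 0], [0, -0.004, 0, 0, 0, 0], [0, -0.004, 0, 0, 0, 0], [0, -0.004, 0, 0, 0, 0], [0, -0.004, 0, 0, 0, 0], [0, -0.004, 0, 0, 0, 0], [0, -0.004, 0, 0, 0, 0], [0, -0.004, 0, 0, 0, 0], [0, -0.004, 0, 0, 0, 0], [0, -0.004, 0, 0, 0, 0], [0, -0.004, 0, 0, 0, 0], [0, -0.004, 0, 0, 0, 0], [0, 0, 0, 0, 0, 0]]
  ]
}}

```text
time: 12.9
ee_pos: [0.6423, 0.0419, 0.0831]
orientation: [-180.0, -0.0, 99.4]
wrist_force: [-0.3, -0.1, -0.2]
opening: 0.0513
```

```bash
python3 -c "
from h import *
show()
p=vision.camera('scene');c=p['img'][160:270,290:440];cv2.imwrite('pics/c8.png',cv2.resize(c,None,fx=5,fy=5,interpolation=cv2.INTER_CUBIC))"
```

```text
t 12.9 stand xy [0.0755 0.0042] z 0.0831 rpy [-1.7996e+02 -1.0000e-02  9.9370e+01] F [-0.3 -0.1 -0.2] open 0.0513
```

View pics/c8.png

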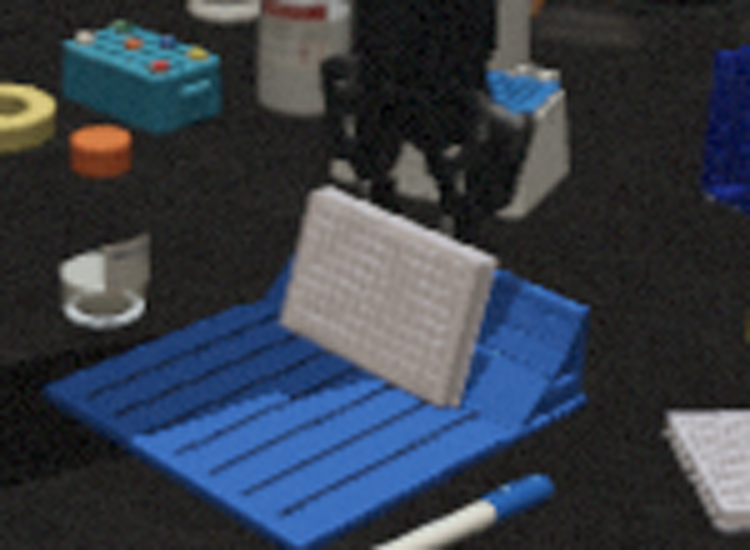

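It is now at about 70° with the lower edge still in the channel, so I keep pushing past vertical.

Request:
{"api": "step_arm", "payload": {
  "rows": [
    [[0, -0.003, 0, 0, 0, 0], [0, -0.003, 0, 0, 0, 0], [0, -0.003, 0, 0, 0, 0], [0, -0.003, 0, 0, 0, 0], [0, -0.003, 0, 0, 0, 0], [0, -0.003, 0, 0, 0, 0], [0, -0.003, 0, 0, 0, 0], [0, -0.003, 0, 0, 0, 0], [0, -0.003, 0, 0, 0, 0], [0, -0.003, 0, 0, 0, 0], [0, -0.003, 0, 0, 0, 0], [0, -0.003, 0, 0, 0, 0], [0, -0.003, 0, 0, 0, 0], [0, -0.003, 0, 0, 0, 0], [0, -0.003, 0, 0, 0, 0], [0, -0.003, 0, 0, 0, 0], [0, 0, 0, 0, 0, 0], [0, 0, 0, 0, 0, 0]]
  ]
}}

```text
time: 14.75
ee_pos: [0.5956, 0.0341, 0.0833]
orientation: [180.0, 0.0, 99.4]
wrist_force: [0.5, 0.2, 0.3]
opening: 0.051
```

```bash
python3 -c "
from h import *
show()
p=vision.camera('scene');c=p['img'][160:270,290:440];cv2.imwrite('pics/c9.png',cv2.resize(c,None,fx=5,fy=5,interpolation=cv2.INTER_CUBIC))"
```

```text
t 14.75 stand xy [0.0281 0.0041] z 0.0833 rpy [179.99   0.    99.37] F [0.5 0.2 0.3] open 0.051
```

View pics/c9.png

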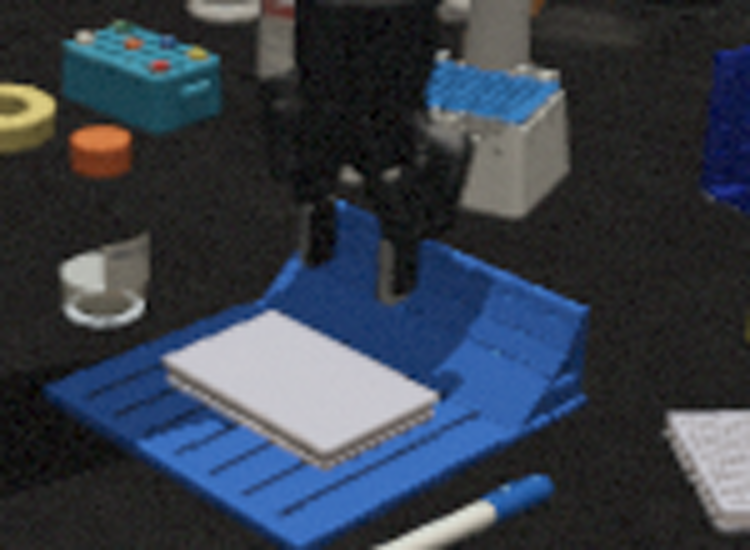

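It has flipped and lies flat. I'll lift clear and check its position.

Request:
{"api": "step_arm", "payload": {
  "rows": [
    [[0, 0, -0.02, 0, 0, 0], [0, 0, -0.03, 0, 0, 0], [0, 0.02, -0.04, 0, 0, 0], [0, 0.03, -0.04, 0, 0, 0], [0, 0.03, -0.04, 0, 0, 0], [0, 0.03, -0.02, 0, 0, 0], [0, 0, 0, 0, 0, 0], [0, 0, 0, 0, 0, 0], [0, 0, 0, 0, 0, 0]]
  ]
}}

```text
time: 15.7
ee_pos: [0.7028, 0.0519, 0.2711]
orientation: [-179.8, -0.0, 99.4]
wrist_force: [0.2, -0.6, -0.3]
opening: 0.0516
```

Run:
```python
from h import *
show()
for n in ('scene','top'):
    p=vision.camera(n)
    for r in regions_of('plate',p)[:4]:
        cnt=max(cv2.findContours(r['mask'].astype(np.uint8),0,2)[0],key=cv2.contourArea)
        W=np.array([at_z(p,c[0],.018)[:2] for c in cnt],np.float32)
        rr=cv2.minAreaRect(W*1000);print(n,round(r['p'],2),'stand',st(np.array(rr[0])/1000).round(3),np.round(rr[1],0),round(rr[2],1))
    for q in ('bottle','marker','timer'):
        print(n,q,[(np.round(r['pixel'],1).tolist(),round(r['p'],2)) for r in spot_point(q,p)[:1]])
```

```text
t 15.7 stand xy [0.1368 0.0043] z 0.2711 rpy [-1.7979e+02 -3.0000e-02  9.9370e+01] F [ 0.2 -0.6 -0.3] open 0.0516
scene 0.94 stand [ 0.095 -0.208] [105.  66.] 60.0
scene 0.87 stand [-0.236  0.144] [111.  68.] 55.7
scene 0.67 stand [-0.02  -0.001] [102. 139.] 11.1
scene 0.5 stand [-0.022  0.163] [105.  46.] 59.5
scene bottle [([313.1, 221.3], 0.81)]
scene marker [([337.3, 241.4], 0.67)]
scene timer [([258.3, 197.1], 0.51)]
top 0.89 stand [-0.226  0.16 ] [93. 63.] 56.5
top 0.63 stand [ 0.108 -0.194] [96. 66.] 62.4
top bottle [([301.5, 202.3], 0.75)]
top marker []
top timer [([209.7, 226.1], 0.7)]
```

```bash
python3 -c "
from h import *
finish_job(); show()"
```

```text
the job is handed in; nothing more can be done
the job is handed in; nothing more can be done
```

The plate now lies flat and upside down on the board, and the job is handed in; no verdict came back. I pushed it with two part-open fingertips up the slope into the drip channel. It stood leaning there by itself, at about 47–50°. I then went over the backstop and pushed its upper edge past vertical from behind until it fell back onto the board.

**What the checks showed**
- **Plate position:** in the last scene picture its centre is about 20 mm in front of the stand's origin and about on the middle line, well inside the allowed range.
- **Arm and time:** the arm was clear above the bench, with the wrist force near zero, at 15.7 s of the 58 s.
- **Bottle and timer:** the networks found both within a few pixels of their starting spots; the arm went nowhere near them.

**What failed or disagreed**
- **Fingertips on the board:** early in the push they rubbed the board with about 16 N upward and 10 N sideways on the wrist. I raised them 4 mm, and the forces I read after that were about 1 N or less.
- **Top camera:** its network did not report the flipped plate, so the final position comes from the scene camera alone.
- **Marker:** the last networks missed it in the top picture. In the scene picture they put it on the plate, a false report. The scene picture taken after the flip shows it where it had been throughout.

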